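# Fit the second bracket and lay the headset rail

### The job

Finish the headset rail of the radio desk: hook the two claws of the loose red bracket into the bare slotted upright, in the slots level with the bracket already fitted on the other upright, and press it down until it is fully home and its brass spring catch locks. Then lower the square rail gently into the cups of both brackets, level and about equally long at both sides, and let go. Leave the microphone, the tin and the control box undisturbed.

Things in the scene. Friction and masses are not known exactly. Their poses are not given: they have to be found in the camera images.
- bracket_grip (a point): Loose red steel rail bracket, 0.2 to 0.4 kg, standing on the desk on its arm; this is the place to grip it from above: middle of the arm's clear stretch, 15 mm above its underside. Arm 12 mm wide, 30 mm high, along the bracket's x (x towards the claws, y across, z up), clear for 34 mm to either side of this point. Rear face of the claw plate 78 mm in +x, arm end 74 mm in -x.
- bracket_foot (a point): Foot of the loose bracket's claw plate: middle of the lower edge of its rear face, level with the arm's underside; 78 mm in +x and 15 mm below bracket_grip, bracket axes. When the bracket is fully home it coincides with seat and the axes agree. Plate 4 mm thick, 34 mm wide, 84 mm high; a brace slopes from its top down to the arm 42 mm out.
- claw (a point): Loose bracket's lower claw: middle of the underside of its neck at the plate, 14 mm above bracket_foot, bracket axes. The upper claw is alike, 40 mm higher. Claws are 5 mm wide and reach 10 mm behind the plate: a neck 9 mm high, then a hook down to 8 mm below the neck, its inner face 3.8 mm behind the plate at the neck, 6 mm at the tip.
- catch (a joint): Loose bracket's spring catch, a brass tongue 4 mm wide, 9 mm high in the plate, 14 to 23 mm above claw. 0 = sprung out 5 mm behind the plate, 0.005 = pushed in flush (3 N at first, 5.5 N flush). The steel above the lower slot pushes it in while the claws enter; within 3 mm of fully down it springs into the top of that slot and bars lifting.
- bracket_cup (a point): Loose bracket's rail cup, point where the rail's axis will lie: 57 mm in -x and 27 mm above bracket_grip, bracket axes; the cup floor is 9 mm lower. Cup 26 mm wide inside (x), 20 mm long (y), open at the top and both y ends; its lips flare out to 15 mm above this point. The fitted bracket has the same.
- seat (a point): Where bracket_foot must come: on the bare upright's front face, on its centre line, 140 mm above the desk; x level into the face, away from the robot, z up. The upright is a grey steel channel 40 mm wide, 320 mm high, front sheet 3 mm thick, hollow for 20 mm behind. The bare upright may be left or right of the fitted one.
- slot (a point): Slot of the bare upright for the lower claw: middle of its lower edge on the front face, 14 mm above seat, same axes. Slots are 11 mm wide, 26 mm high, every 40 mm up and down; the upper claw takes the next one up. The claws enter with the bracket held level 8 to 17 mm above its final height, plate pushed against the face; then it goes down until the necks rest on the slots' lower edges.
- fitted_foot (a point): Same point as bracket_foot, on the bracket already fitted to the other upright, 260 mm across from seat, axes as seat. That bracket is fixed and equal to the loose one; its arm reaches 152 mm out from the upright, 140 to 170 mm above the desk, lips to 197 mm.
- rail_seat (a point): Fixed point midway between the two cups, where the rail's middle must come: 135 mm in front of the uprights' faces, 182 mm above the desk. x as for seat, y across the rack; the rail must lie along y. Cup centres 130 mm to each side.
- rail_mid (a point): Centre of the loose rail, an aluminium square tube 18 x 18 mm, 340 mm long, black end caps, 0.15 to 0.26 kg, lying on the desk; its length is along its own x.
- rack: Fixed foot frame of the uprights: two flat feet 210 mm long, 8 mm high under the uprights and a tie bar between them, behind the front faces, up to 50 mm high. Origin on the desk midway between the uprights, in the plane of their front faces; x as for seat.
- microphone: Blue bakelite desk microphone with chrome grille, loose, 146 mm high, round foot 86 mm across; origin at the middle of its underside.
- bracket: The loose bracket's body, same point and axes as bracket_foot.
- rail: The rail's body; origin at the middle of its underside as first laid, 9 mm below rail_mid.
- control_box: Sloped control box with six chrome toggle switches, two amber jewels and a brass antenna connector, fixed, 162 mm deep, 260 mm wide (y), 90 mm high at the rear, 114 mm at the connector; origin at the middle of its lower front edge, x from front to rear.
- tin: Flat round yellow pastille tin for spare screws, closed, loose, 80 mm across, 30 mm high; origin at the middle of its underside.
Things that resemble listed ones, but are neither listed nor needed, are in the scene too. Of the things shaped like the bracket, the red one is meant.

How it is judged:
By the outcome, as a careful person would: the job done as asked, in the order asked, and still so for the second after the job is handed in, with the robot touching nothing.
It also fails if it takes over 72 s, if anything falls off the work surface, if the arm or the gripper's body presses on something with over 40 N, if the wrist force passes 120 N, or if a joint passes its speed limit or range.

### The arm

A 6-joint arm with a two-finger parallel gripper is mounted at the origin on the work surface. World frame = base frame: x ahead of the robot, y to its left, z up, the work surface at z = 0. Lengths are in m, angles in degrees, forces in N, time in s.
With the tool pointing down it reaches from about 0.3 to 1 m from the base axis. Payload 5.1 kg.
Tool frame: the origin (TCP) lies at the very end of the fingers, on their centre line; the grasp point (between the pads) lies 19 mm behind it (pinch_z is the distance from the TCP to the grasp point, in m); z points along the fingers, y is the line along which they close (so a half turn about z gives the same grasp; the last joint's range is limited). The gripper opens to 95 mm and grips with 3 to 60 N. Pads are 20 mm wide; open, the fingers measure 119 mm over their backs; the gripper's body (75 mm by 180 mm) begins 59 mm behind the grasp point.
Start: joints at [-68.789, 7.093, 94.555, -0, 78.352, -4.733], TCP at [0.284, -0.584, 0.215] pointing down, gripper open.
Joint ranges: [-149.61, 149.61], [-58.7, 133.49], [1.44, 155.28], [-77.14, 257.14], [18.33, 153.61], [-166.67, 166.67]. Speed limits (degrees/s): [147.25, 147.25, 180, 180, 180, 180].

### API

Orientations are given as a 3x3 rotation matrix whose columns are the frame's x, y, z axes.
In Python, from station import * gives the robot as it stands. The module is installed in compiled form; this text tells all that it offers.
- The arm moves only by the shell command python3 -m crank 'ROWS'. ROWS is JSON, a list of rows, each a list of 5 numbers: the finger opening in cm, from 0 to 9.51, then the shift along the tool's x, y, z in cm, then the turn about the tool's z in degrees. A call has 1 to 12 rows; each row shifts and turns the commanded pose from where the row before left it, along the tool's axes as they then stand; what a row does not reach is not made up. A row lasts 1/10 s, in which the tool goes at most 50 mm and 8.59 degrees, less where a joint would pass 70% of its speed; a pose out of reach is approached as far as the arm can. A call with a gripper value outside its range is refused whole. The fingers move at their own pace and stop on an object; the grip force is fixed at half the most. Time passes only in rows, so rows that do not move let the fingers close. It gives the time, the measured TCP pose, the force, the opening and the grip force at its end, in the units of the state.
- read_state(): the state, without advancing time (a new reading comes with each control period).
- snapshot(name): name is "scene" or "top" or "wrist"; returns a dict with "color" (400x640x3 uint8, red, green, blue), "fx", "fy", "cx", "cy" (pixels), "pose" (4x4, takes a point from camera to world coordinates). Camera axes: x right, y up, looking along -z (the intrinsics and any distortion apply to the point x, -y, -z); pixel columns grow to the right and rows downward; lengths in m; the calibration is good to about 2 mm. A picture is of the moment at which its call begins. There is no depth.
- close_job(): hands the job in; it is judged then, once.
Trained networks look in the newest picture that a camera, given by its name, has taken for a name from the list of things; names that differ only in an ending like _2 or _b are one class to them, and where a whole thing is asked for, a point or a joint stands for the part that bears it (a point fixed in the world has none). Each returns a list of dicts, best first, with "conf" (0 to 1); they miss things now and then, are a little off and sometimes report something else, mostly with a low value. They report only what shows in the picture. A call takes as long as a camera call. They do not tell look-alikes from the thing itself.
- find_in(camera, name): "centre" ([x, y, z] in m, in the coordinates of the camera as it stood for that picture, good to about 4 mm: the middle of the surface that is visible of it).
- cut_out(camera, name): "region" (400x640 bool, what is visible of it).
The state is a dict: "time_s": time; "joint_pos": joint angles; "qvel": joint speeds; "joint_efforts": joint torques, N m; "tcp_pos": TCP position; "tool_rot": TCP orientation; "contact_force": force on the tool from outside, world axes, zero at the start; "torque": the same for the moment, N m; "width": opening from 0.0 (shut) to 1.0 (fully open); "finger_force": force on a finger pad.
Only numpy, scipy, OpenCV 4.12 (cv2) and the standard library are available. Lean on these libraries where they do the work, as an engineer would, in place of code of your own. Each camera call takes 0.05 s, during which the arm holds its last target. There are 200 camera calls.

## Working session

There is one attempt and no reset: what is moved stays moved. The work goes in short steps, Python scripts to look and compute and a shell command to move; the robot and the scene stay as the last step left them, time stands still between calls to the robot, and variables do not carry over. Pictures are saved under pics/ and viewed, at most 10 in all, crops included, and the job is handed in when it is done.

```bash
mkdir -p pics; cat > h.py <<'E'
from station import *
import numpy as np, cv2
def save(cam,name,crop=None,scale=1):
    s=snapshot(cam); im=s["color"][:,:,::-1]
    if crop: x0,y0,x1,y1=crop; im=im[y0:y1,x0:x1]
    if scale!=1: im=cv2.resize(im,None,fx=scale,fy=scale,interpolation=cv2.INTER_CUBIC)
    cv2.imwrite(f"pics/{name}.png",im); return s
def pix(s,p):
    T=np.array(s["pose"]); q=T[:3,:3].T@(np.array(p)-T[:3,3])
    return np.array([s["cx"]+s["fx"]*q[0]/-q[2], s["cy"]-s["fy"]*q[1]/-q[2]])
def ray(s,u,v,z):
    T=np.array(s["pose"]); d=T[:3,:3]@np.array([(u-s["cx"])/s["fx"],-(v-s["cy"])/s["fy"],-1.])
    return T[:3,3]+d*(z-T[2,3])/d[2]
def found(s,cam,name):
    T=np.array(s["pose"]); return [(round(d["conf"],2),(T[:3,:3]@np.array(d["centre"])+T[:3,3]).round(4)) for d in find_in(cam,name)]
E
python3 - <<'E'
from h import *
a=save("top","top0"); b=save("scene","scene0")
for s in(a,b): print({k:(np.round(s[k],4).tolist()) for k in s if k!="color"})
for n in ["bracket","rail","rack","fitted_foot","microphone","control_box","tin"]:
  for c,s in(("top",a),("scene",b)):
    print(n,c,[(k,p.tolist(),pix(s,p).round().tolist()) for k,p in found(s,c,n)])
print(read_state())
E
```

```text
{'fx': 470.1476, 'fy': 470.1476, 'cx': 322.101, 'cy': 206.7861, 'pose': [[0.018, 0.9946, -0.1023, 0.3614], [-0.9998, 0.0183, 0.0019, 0.0325], [0.0037, 0.1022, 0.9948, 1.5105], [0.0, 0.0, 0.0, 1.0]]}
{'fx': 482.3509, 'fy': 482.3509, 'cx': 322.0036, 'cy': 203.7716, 'pose': [[-0.2637, -0.5814, 0.7697, 1.6546], [0.9644, -0.1443, 0.2215, 0.3536], [-0.0177, 0.8007, 0.5988, 1.0179], [0.0, 0.0, 0.0, 1.0]]}
bracket top [(0.92, [0.6325, -0.3437, 0.0312], [440.0, 172.0]), (0.89, [0.4113, -0.3608, 0.0287], [446.0, 241.0]), (0.57, [0.3852, -0.1948, 0.0337], [393.0, 249.0])]
bracket scene [(0.82, [0.6176, -0.3319, 0.0323], [206.0, 231.0]), (0.67, [0.3613, -0.1765, 0.0284], [279.0, 194.0]), (0.61, [0.4784, -0.3421, 0.04], [221.0, 203.0])]
rail top [(0.96, [0.5165, 0.335, 0.0155], [227.0, 205.0]), (0.18, [0.6175, 0.0909, 0.2081], [301.0, 163.0])]
rail scene [(0.71, [0.5569, 0.3444, 0.0144], [421.0, 258.0])]
rack top [(0.79, [0.5979, -0.0094, 0.0089], [335.0, 182.0])]
rack scene [(0.97, [0.6469, -0.0282, 0.0224], [294.0, 256.0]), (0.53, [0.6174, 0.0979, 0.1993], [337.0, 209.0])]
fitted_foot top [(0.8
[... 764 characters left out ...]
   7.83514574e+01, -4.73320534e+00]), 'qvel': array([-0.07083291, -0.02561062, -0.02421629,  0.06256313, -0.02533932,
        0.03744936]), 'joint_efforts': array([-4.44148836e-04, -4.17536402e+01, -3.60206366e+01,  7.75959156e-02,
        4.27799521e-02,  3.16765878e-06]), 'tcp_pos': array([ 0.28432719, -0.58453514,  0.21470808]), 'tool_rot': array([[ 8.99231260e-01,  4.37473588e-01,  1.89730789e-05],
       [ 4.37473588e-01, -8.99231257e-01, -8.59267677e-05],
       [-2.05295057e-05,  8.55682565e-05, -9.99999996e-01]]), 'contact_force': array([ 0.34302712, -0.35458445, -0.46400769]), 'torque': array([ 0.0521528 , -0.0206535 ,  0.02081715]), 'finger_force': 0.0, 'width': 1.0036670965724983}
```

View pics/top0.png

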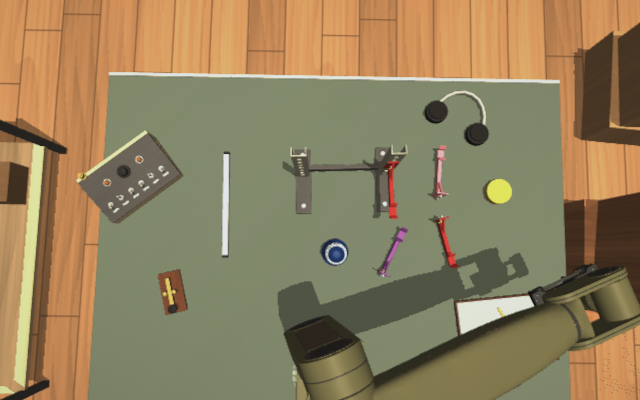

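View pics/scene0.png

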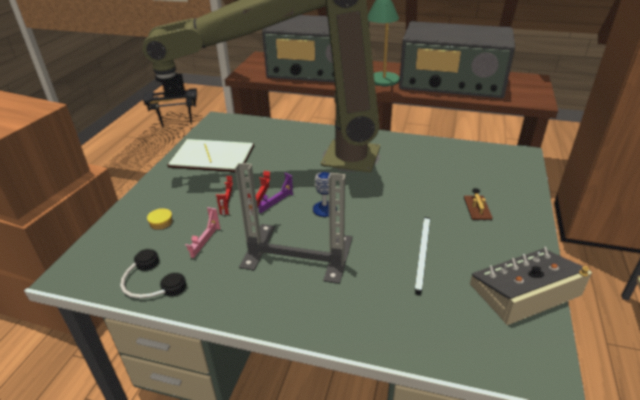

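```bash
python3 - <<'E'
from h import *
a=snapshot("top")["color"][:,:,::-1]; b=snapshot("scene")["color"][:,:,::-1]; w=snapshot("wrist")
r=lambda im,x0,y0,x1,y1:cv2.resize(im[y0:y1,x0:x1],(400,300),interpolation=cv2.INTER_CUBIC)
out=np.vstack([np.hstack([r(a,370,140,490,230+0),r(a,410,205,490,265+10)]),np.hstack([r(b,180,150,300,240),r(b,220,155,360,260)])])
cv2.imwrite("pics/crop1.png",out)
st=read_state(); T=np.eye(4);T[:3,:3]=st["tool_rot"];T[:3,3]=st["tcp_pos"]
print(np.round(np.linalg.inv(T)@np.array(w["pose"]),4), w["fx"],w["cx"],w["cy"])
E
```

```text
[[-3.000e-04  9.709e-01  2.394e-01  6.650e-02]
 [ 1.000e+00  1.000e-04  7.000e-04 -4.000e-04]
 [ 7.000e-04  2.394e-01 -9.709e-01 -1.701e-01]
 [ 0.000e+00  0.000e+00  0.000e+00  1.000e+00]] 357.12763792733244 317.59900890292244 202.06984833308513
```

View pics/crop1.png

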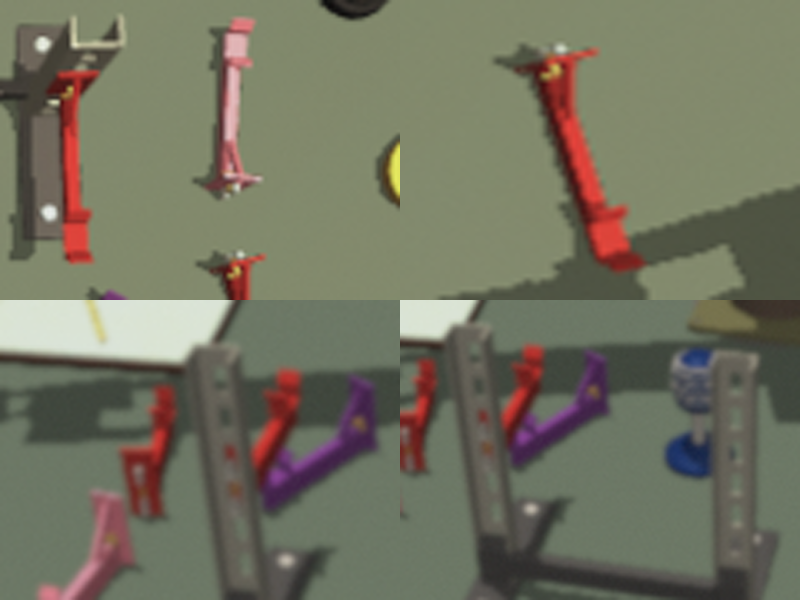

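Look-alikes (top view): pink bracket (440,172), purple bracket (393,249), the fitted red one on the upright (391,185), the loose red one (446,241). I choose the loose red one. The crop confirms it: plate and claws are at the far end (442,218), the cup end is near the robot (453,263).

```bash
python3 -m crank '[[9.5,3.7,-2.4,0,0],[9.5,3.7,-2.4,0,0],[9.5,3.7,-2.4,0,0],[9.5,3.7,-2.4,0,0],[9.5,3.7,-2.4,0,0],[9.5,3.7,-2.4,0,0],[9.5,0,0,0,-8.4],[9.5,0,0,0,-8.4],[9.5,0,0,0,-8.4],[9.5,0,0,0,-8.4],[9.5,0,0,0,-8.4],[9.5,0,0,0,-8.4]]'
python3 -m crank '[[9.5,0,0,0,-8.4],[9.5,0,0,0,-8.4],[9.5,0,0,0,-8.4],[9.5,0,0,0,-8.4],[9.5,0,0,0,-8.4],[9.5,0,0,0,-8.4],[9.5,0,0,0,-8.4],[9.5,0,0,0,-8.4],[9.5,0,0,0,-8.4],[9.5,0,0,0,-8.4],[9.5,0,0,0,-8.4],[9.5,0,0,0,-8.4]]'
python3 - <<'E'
from h import *
s=save("wrist","w1"); st=read_state(); print(st["tcp_pos"],np.degrees(np.arctan2(st["tool_rot"][1,0],st["tool_rot"][0,0])),st["joint_pos"])
for n in ["bracket_grip","bracket_foot","bracket_cup","bracket","slot","seat"]: print(n,[(k,p.tolist(),pix(s,p).round().tolist()) for k,p in found(s,"wrist",n)])
for d in cut_out("wrist","bracket"):
    m=d["region"].astype(np.uint8); ys,xs=np.nonzero(m); print(d["conf"],len(xs),xs.min(),xs.max(),ys.min(),ys.max())
E
```

```text
time_s: 2.15
tcp_pos: [0.421, -0.3578, 0.2148]
tool_rot: [[0.23, 0.973, 0.0], [0.973, -0.23, -0.0], [-0.0, 0.0, -1.0]]
contact_force: [0.1, -0.1, 0.1]
width: 0.998
finger_force: 0.0
time_s: 3.35
tcp_pos: [0.421, -0.3579, 0.2147]
tool_rot: [[-0.999, 0.044, 0.0], [0.044, 0.999, -0.0], [-0.0, -0.0, -1.0]]
contact_force: [1.0, -0.5, 0.0]
width: 0.999
finger_force: 0.0
[ 0.42098703 -0.3579178   0.21475791] 177.704937949059 [-4.59362915e+01 -5.27783826e+00  1.07065979e+02 -1.87538131e-03
  7.81974780e+01 -1.33640845e+02]
bracket_grip [(0.94, [0.4221, -0.3598, 0.0318], [315.0, 184.0]), (0.86, [0.3518, -0.1822, 0.0338], [499.0, 104.0]), (0.56, [0.557, -0.3341, 0.0664], [347.0, 322.0])]
bracket_foot [(0.97, [0.5569, -0.3359, 0.0659], [345.0, 322.0]), (0.8, [0.3512, -0.1869, 0.031], [493.0, 104.0]), (0.69, [0.4237, -0.3555, 0.0346], [320.0, 186.0]), (0.65, [0.374, -0.0427, 0.0131], [625.0, 121.0])]
bracket_cup [(0.82, [0.3506, -0.1796, 0.0344], [502.0, 102.0]), (0.77, [0.5594, -0.3388, 0.0615], [342.0, 322.0]), (0.7, [0.4221, -0.3578, 0.0276], [317.0, 184.0])]
bracket [(0.88, [0.3497, -0.1835, 0.0322], [497.0, 102.0]), (0.71, [0.4225, -0.3547, 0.0335], [320.0, 185.0]), (0.64, [0.5564, -0.3396, 0.0619], [341.0, 319.0])]
slot []
seat []
0.81 6096 437 583 36 216
0.67 3494 277 358 87 265
0.57 1054 328 364 306 338
```

View pics/w1.png

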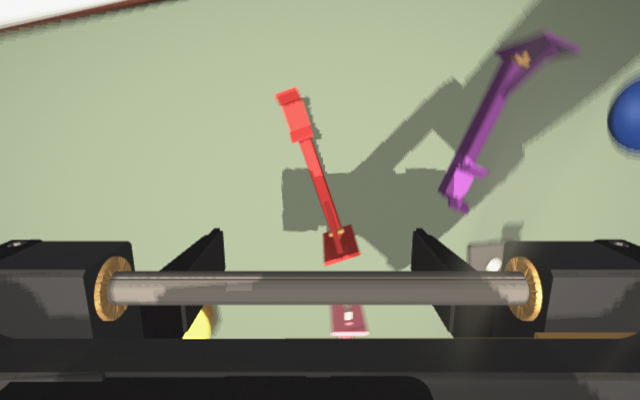

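```bash
python3 - <<'E'
from h import *
s=snapshot("wrist"); im=s["color"].astype(int)
m=[d["region"] for d in cut_out("wrist","bracket")]
m=[r for r in m if r[180,310:330].any() and not r[180,450:].any()][0]
P=[]
for v in range(144,218,6):
    xs=np.nonzero(m[v,270:370])[0]+270
    print(v,xs.min(),xs.max(),im[v,xs,0].tolist())
    P.append(ray(s,(xs.min()+xs.max())/2,v,0.03))
P=np.array(P); k=np.polyfit(P[:,0],P[:,1],1); print("yaw(mask mid)",np.degrees(np.arctan(k[0])),P[[0,-1]].round(4).tolist())
for n,u,v,z in [("platetopL",326,264,.084),("platetopR",359,256,.084),("cupouterL",277,97,.057),("cupouterR",298,89,.057),("cupinL",291,141,.057),("cupinR",313,132,.057)]: print(n,ray(s,u,v,z).round(4).tolist())
E
```

```text
144 300 312 [239, 250, 248, 248, 247, 247, 247, 247, 247, 247, 248, 251, 228]
150 302 314 [241, 249, 248, 247, 247, 247, 247, 247, 247, 247, 248, 251, 229]
156 305 316 [249, 248, 247, 247, 247, 247, 247, 247, 247, 248, 251, 227]
162 307 319 [250, 248, 247, 247, 247, 247, 247, 247, 247, 248, 251, 227, 134]
168 308 321 [230, 251, 248, 247, 247, 247, 247, 247, 247, 247, 248, 251, 225, 132]
174 310 323 [146, 197, 218, 228, 249, 248, 247, 247, 247, 248, 250, 232, 199, 130]
180 312 325 [137, 191, 217, 218, 218, 218, 218, 220, 220, 221, 223, 210, 161, 117]
186 314 326 [135, 189, 218, 218, 219, 219, 220, 221, 220, 222, 222, 208, 160]
192 316 328 [128, 189, 218, 219, 217, 217, 218, 218, 218, 219, 220, 205, 156]
198 318 330 [126, 187, 217, 218, 218, 218, 219, 219, 219, 220, 221, 206, 158]
204 320 332 [119, 187, 216, 207, 187, 184, 185, 184, 173, 196, 218, 204, 156]
210 322 334 [117, 188, 217, 202, 189, 188, 188, 186, 161, 197, 220, 206, 157]
216 324 336 [119, 186, 214, 196, 190, 190, 190, 187, 169, 212, 219, 202, 153]
yaw(mask mid) 14.960164033371838 [[0.3815, -0.3669, 0.03], [0.4563, -0.3465, 0.03]]
platetopL [0.4857, -0.3532, 0.084]
platetopR [0.4794, -0.3232, 0.084]
cupouterL [0.3372, -0.389, 0.057]
cupouterR [0.3314, -0.3701, 0.057]
cupinL [0.376, -0.3794, 0.057]
cupinR [0.369, -0.359, 0.057]
```

The loose red bracket shows its cup end at (288,97), arm (302,140) to (336,216) and plate at (342,262). Pink is mostly hidden behind the gripper bar at (347,322), purple is at (500,105). Fit: grip ≈ (0.4065, -0.360), yaw 15°.

```bash
python3 -m crank '[[6,1.44,-0.27,0,-8.5],[6,0,0,0,-8.5],[6,0,0,5,-0.3],[6,0,0,5,0],[6,0,0,4.5,0],[6,0,0,3.5,0],[6,0,0,1.6,0],[6,0,0,1,0],[6,0,0,0.4,0],[6,0,0,0,0]]'
python3 -m crank '[[1,0,0,0,0],[1,0,0,0,0],[1,0,0,0,0],[1,0,0,0,0],[1,0,0,0,0],[1,0,0,0,0]]'
```

```text
time_s: 4.85
tcp_pos: [0.4068, -0.3602, 0.0051]
tool_rot: [[-0.968, -0.249, 0.0], [-0.249, 0.968, -0.001], [-0.0, -0.001, -1.0]]
contact_force: [0.4, -0.4, 0.1]
width: 0.633
finger_force: 0.0
time_s: 5.45
tcp_pos: [0.4065, -0.3599, 0.0048]
tool_rot: [[-0.968, -0.249, 0.0], [-0.249, 0.968, -0.0], [-0.0, -0.0, -1.0]]
contact_force: [-0.6, 0.7, 0.0]
width: 0.185
finger_force: 0.0
```

```bash
python3 -m crank '[[0.5,0,0,0,0],[0.5,0,0,0,0],[0.5,0,0,0,0],[0.5,0,0,0,0],[0.5,0,0,-1,0],[0.5,0,0,-3,0],[0.5,0,0,-5,0],[0.5,0,0,-5,0],[0.5,0,0,-5,0],[0.5,0,0,-3,0],[0.5,0,0,0,0]]'
python3 - <<'E'
from h import *
b=snapshot("scene"); t=snapshot("top"); w=snapshot("wrist")
im=w["color"][:,:,::-1]; cv2.imwrite("pics/w2.png",im)
for c,s in(("top",t),("scene",b)):
  for n in ["seat","slot","rail_seat","fitted_foot","rack","microphone"]: print(c,n,[(k,p.tolist(),pix(s,p).round().tolist()) for k,p in found(s,c,n)])
r=lambda im,x0,y0,x1,y1:cv2.resize(im[y0:y1,x0:x1,::-1],(400,480),interpolation=cv2.INTER_CUBIC)
cv2.imwrite("pics/rack.png",np.hstack([r(t["color"],280,140,415,302),r(b["color"],230,150,365,312)]))
E
```

```text
time_s: 6.55
tcp_pos: [0.4083, -0.3618, 0.2313]
tool_rot: [[-0.968, -0.249, 0.007], [-0.249, 0.968, -0.008], [-0.005, -0.01, -1.0]]
contact_force: [0.7, -0.1, -2.6]
width: 0.127
finger_force: 30.0
top seat [(0.88, [0.6177, 0.0893, 0.209], [302.0, 163.0])]
top slot [(0.6, [0.6144, 0.0942, 0.2056], [300.0, 164.0]), (0.56, [0.4698, -0.3469, 0.2564], [463.0, 217.0])]
top rail_seat [(0.62, [0.6004, -0.0095, 0.0083], [335.0, 181.0])]
top fitted_foot [(0.98, [0.6222, -0.1652, 0.1788], [391.0, 165.0])]
top rack [(0.63, [0.6021, -0.0121, 0.0073], [336.0, 181.0])]
top microphone [(0.55, [0.374, -0.0121, 0.1308], [336.0, 251.0])]
scene seat []
scene slot [(0.79, [0.6152, 0.0975, 0.1985], [337.0, 209.0])]
scene rail_seat [(0.96, [0.6486, -0.0256, 0.0214], [295.0, 256.0])]
scene fitted_foot [(0.56, [0.6307, -0.1649, 0.1819], [248.0, 204.0])]
scene rack [(0.55, [0.6456, -0.0266, 0.0227], [295.0, 255.0]), (0.52, [0.6386, 0.6335, 0.0628], [529.0, 284.0]), (0.45, [0.5562, 0.3467, 0.0143], [422.0, 258.0])]
scene microphone [(0.67, [0.3943, -0.0051, 0.0805], [323.0, 194.0])]
```

View pics/rack.png

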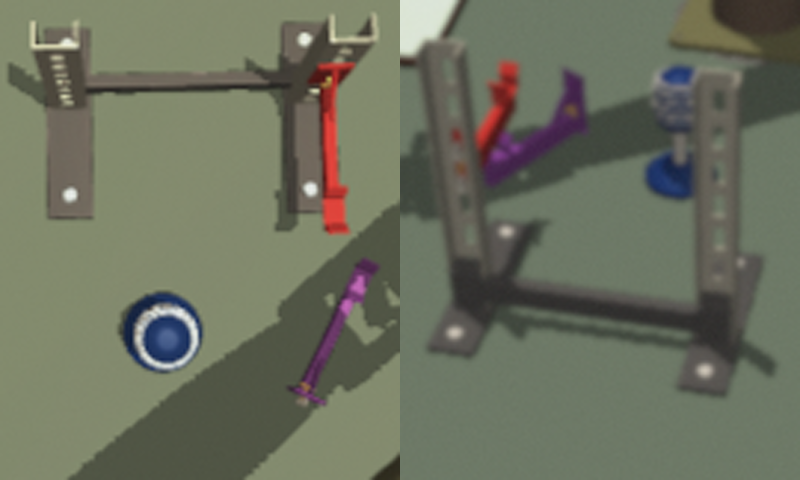

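View pics/w2.png

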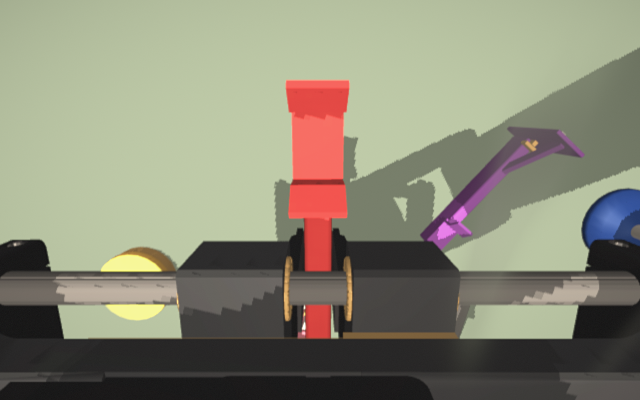

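The bracket is held straight: cup corners (286,81)–(349,81) are centred on column 318. In the rack crop the bare upright is on the left (y≈+0.09) and the fitted one on the right. I'll look at the rack more closely from above on the way.

```bash
python3 -m crank '[[0.5,0,0,-5,0],[0.5,0,0,-5,0],[0.5,0,0,-5,0],[0.5,0,0,-5,0],[0.5,0,0,-5,0],[0.5,0,0,0,8.4],[0.5,0,0,0,6],[0.5,-2.8,3.58,0,0],[0.5,-2.8,3.58,0,0],[0.5,-2.8,3.58,0,0],[0.5,-2.8,3.58,0,0],[0.5,-2.8,3.58,0,0]]'
python3 -m crank '[[0.5,-2.8,3.58,0,0],[0.5,-2.8,3.58,0,0],[0.5,-2.8,3.58,0,0],[0.5,-2.8,3.58,0,0],[0.5,0,0,0,0],[0.5,0,0,0,0]]'
python3 - <<'E'
from h import *
s=save("wrist","w3",scale=1.25); st=read_state(); print(st["tcp_pos"],st["tool_rot"].round(3).tolist(),st["joint_pos"].round(1))
for n in ["seat","slot","rack","fitted_foot","bracket"]: print(n,[(k,p.tolist(),pix(s,p).round().tolist()) for k,p in found(s,"wrist",n)])
np.savez("w3.npz",**{k:s[k] for k in s})
E
```

```text
time_s: 8.5
tcp_pos: [0.5471, -0.1792, 0.4749]
tool_rot: [[-1.0, -0.001, 0.001], [-0.001, 1.0, -0.0], [-0.001, -0.0, -1.0]]
contact_force: [0.8, -0.9, -2.3]
width: 0.127
finger_force: 30.0
time_s: 9.1
tcp_pos: [0.6586, -0.0366, 0.4737]
tool_rot: [[-1.0, -0.003, -0.002], [-0.003, 1.0, -0.0], [0.002, -0.0, -1.0]]
contact_force: [0.6, 0.2, -3.0]
width: 0.127
finger_force: 30.0
[ 0.65817549 -0.03748212  0.47429771] [[-1.0, -0.001, -0.001], [-0.001, 1.0, -0.0], [0.001, -0.0, -1.0]] [ -7.9   6.3  70.9  -0.  102.8 -98. ]
seat [(0.63, [0.6272, 0.0807, 0.269], [430.0, 150.0]), (0.31, [0.4147, -0.0087, 0.0126], [335.0, 1.0])]
slot [(0.62, [0.6221, 0.0806, 0.2685], [430.0, 145.0]), (0.3, [0.5946, 0.0155, 0.0105], [348.0, 117.0])]
rack [(0.57, [0.5944, 0.0148, 0.0114], [347.0, 117.0])]
fitted_foot [(0.89, [0.6216, -0.1604, 0.1921], [218.0, 139.0])]
bracket [(0.7, [0.6121, -0.0363, 0.5042], [318.0, 168.0]), (0.7, [0.6221, -0.3406, 0.0303], [137.0, 133.0]), (0.6, [0.4259, -0.2216, 0.0371], [198.0, 4.0])]
```

View pics/w3.png

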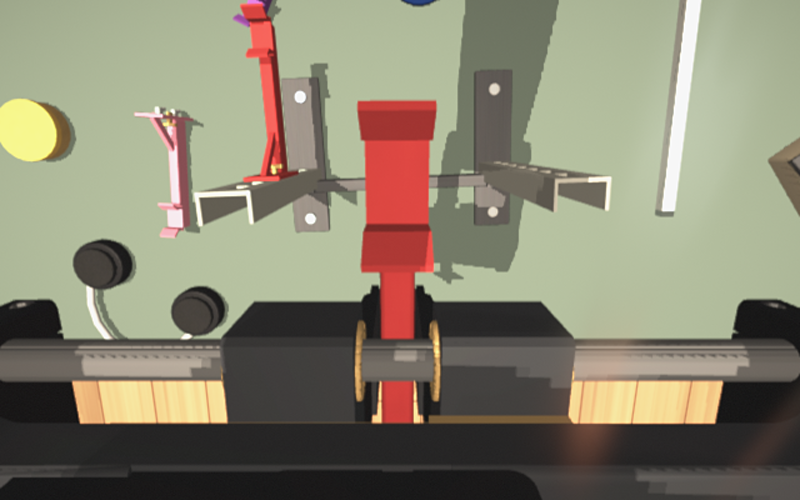

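```bash
python3 - <<'E'
from h import *
s=dict(np.load("w3.npz")); im=s["color"].astype(float)
# rim = bright, low-saturation warm
hsv=cv2.cvtColor(s["color"],cv2.COLOR_RGB2HSV)
rim=(im.min(2)>150)
R={}
for nm,(x0,x1) in dict(bare=(436,496),fit=(150,210)).items():
    sub=rim[130:182,x0:x1]
    n,l,st,c=cv2.connectedComponentsWithStats(sub.astype(np.uint8),connectivity=8)
    k=1+np.argmax(st[1:,4]); m=l==k; print(nm,st[k])
    for r in m: print("".join("#" if x else "." for x in r))
    cols=np.nonzero(m.any(0))[0]; top=[(c+x0,np.nonzero(m[:,c])[0].min()+130) for c in cols]
    P=np.array([ray(s,c,v-.5,.32) for c,v in top])
    P=P[4:-4]; kf=np.polyfit(P[:,1],P[:,0],1)
    print("y ends",ray(s,cols[0]+x0-.5,top[0][1],.32).round(4),ray(s,cols[-1]+x0+.5,top[-1][1],.32).round(4),"slope deg",np.degrees(np.arctan(kf[0])))
E
```

```text
bare [   0    0   60   52 1963]
############################################################
############################################################
############################################################
.....#######################################################
...........#################################################
..................##########################################
........................####################################
...............................#############################
......................................######################
............................................################
..................................................##########
........................................####################
..................................##########################
..............##############################################
........####################################################
........#################.........#############.############
........###......................................###########
........##.....................
[... 4780 characters left out ...]

........###......................###################........
........####...................######################.......
........####................#########################.......
........####..............###########################.......
........####...........##############################.....##
........####.........################################....###
.......#####.......##################################..#####
........####....############################################
.........####.##############################################
..........##################################################
y ends [ 0.6076 -0.1835  0.32  ] [ 0.6049 -0.1325  0.32  ] slope deg -0.13649129269469315
```

```bash
python3 - <<'E'
from h import *
s=dict(np.load("w3.npz"))
p={n:ray(s,u,v,.32) for n,u,v in [("bL",443.5,143.5),("bR",487,141),("fL",157,154),("fR",200.5,151.5)]}
for n in p: print(n,p[n].round(4))
b=(p["bL"]+p["bR"])/2; f=(p["fL"]+p["fR"])/2; d=b-f; print(b,f,np.linalg.norm(d),"yaw",np.degrees(np.arctan2(-d[0],d[1])))
# check against top & scene cameras: project predicted upright edges
t=snapshot("top"); c=snapshot("scene")
for n in p: print(n,pix(t,p[n]).round(1),pix(c,p[n]).round(1))
# held bracket cup lip outer edge: rows in view
st=read_state(); zb=st["tcp_pos"][2]-.0048
print("cup outer lip",ray(s,318,81,zb+.057)-st["tcp_pos"],"inner-lip",ray(s,318,216,zb+.057)-st["tcp_pos"],[ray(s,u,216,zb+.057).round(4) for u in (289,347)])
E
```

```text
bL [0.6162 0.0767 0.32  ]
bR [0.6139 0.1155 0.32  ]
fL [ 0.6263 -0.1814  0.32  ]
fR [ 0.6239 -0.1419  0.32  ]
[0.61509453 0.0961287  0.32      ] [ 0.62508193 -0.16166234  0.32      ] 0.2579844364669515 yaw 2.218655678601049
bL [305.  155.3] [329.2 171.8]
bR [289.9 155.9] [343.7 173.2]
fL [405.2 153.3] [237.6 161.6]
fR [389.9 153.9] [251.3 162.9]
cup outer lip [-0.07630056  0.00199158  0.0522    ] inner-lip [-0.03279023  0.00210724  0.0522    ] [array([ 0.625 , -0.046 ,  0.5274]), array([ 0.625 , -0.0264,  0.5274])]
```

Bare upright's front top edge is at (555,181)–(610,178), the fitted one's at (197,194)–(252,190). Result: seat ≈ (0.615, 0.097, 0.140), rack yaw ≈ 2.2°, spacing measured 258 mm against 260. The top and scene views agree.

```bash
python3 -m crank '[[0.5,3.06,2.6,0,0],[0.5,3.06,2.6,0,0],[0.5,3.06,2.6,0,0],[0.5,3.06,2.6,0,0],[0.5,3.06,2.6,0,0],[0.5,0,0,2,-2.15],[0.5,0,0,5,0],[0.5,0,0,5,0],[0.5,0,0,5,0],[0.5,0,0,5,0],[0.5,0,0,5,0],[0.5,0,0,2,0]]'
python3 -m crank '[[0.5,0,0,1.5,0],[0.5,0,0,0.9,0],[0.5,0,0,0.3,0],[0.5,0,0,0,0],[0.5,0,0,0,0],[0.5,0,0,0,0]]'
python3 - <<'E'
from h import *
st=read_state(); r=np.radians(2.2); xh=np.array([np.cos(r),np.sin(r),0]); yh=np.array([-xh[1],xh[0],0]); seat=np.array([.6151,.0968,.14])
d=st["tcp_pos"]-seat; R=st["tool_rot"]
print(st["tcp_pos"],"rack x,y,z",d@xh,d@yh,d[2],"tool yaw",np.degrees(np.arctan2(-R[1,0],-R[0,0])),R.round(4).tolist(),st["contact_force"],st["joint_pos"].round(1))
c=snapshot("scene"); t=snapshot("top"); 
r=lambda im,x0,y0,x1,y1:cv2.resize(im[y0:y1,x0:x1,::-1],(400,500),interpolation=cv2.INTER_CUBIC)
cv2.imwrite("pics/pre.png",np.hstack([r(t["color"],265,140,345,240),r(c["color"],295,160,375,260)]))
for n in ("bracket","slot"):
  for cam,s in(("top",t),("scene",c)): print(n,cam,found(s,cam,n))
E
```

```text
time_s: 10.7
tcp_pos: [0.5015, 0.0918, 0.1785]
tool_rot: [[-0.999, -0.038, -0.009], [-0.038, 0.999, -0.001], [0.009, -0.0, -1.0]]
contact_force: [-0.3, 0.1, -3.6]
width: 0.123
finger_force: 30.0
time_s: 11.3
tcp_pos: [0.506, 0.0925, 0.1592]
tool_rot: [[-0.999, -0.038, 0.003], [-0.038, 0.999, 0.0], [-0.003, 0.0, -1.0]]
contact_force: [0.5, 0.2, -3.1]
width: 0.123
finger_force: 30.0
[0.50601641 0.09249914 0.15916524] rack x,y,z -0.1091682912108516 -0.00011020800520710977 0.01916524099957101 tool yaw 2.1954353445951047 [[-0.9993, -0.0383, 0.0026], [-0.0383, 0.9993, 0.0002], [-0.0026, 0.0001, -1.0]] [ 0.52690975  0.24399696 -3.09190506] [  4.4  -8.  115.    0.   72.8 -87.8]
bracket top [(0.6, array([ 0.6351, -0.3413,  0.0354])), (0.55, array([ 0.385 , -0.195 ,  0.0334])), (0.42, array([0.4615, 0.0914, 0.1866]))]
bracket scene [(0.95, array([ 0.6144, -0.3296,  0.0304])), (0.62, array([ 0.3599, -0.1782,  0.0304])), (0.55, array([0.5869, 0.0961, 0.1949]))]
slot top [(0.67, array([0.6156, 0.0918, 0.2322]))]
slot scene [(0.69, array([0.6137, 0.0965, 0.2   ]))]
```

View pics/pre.png

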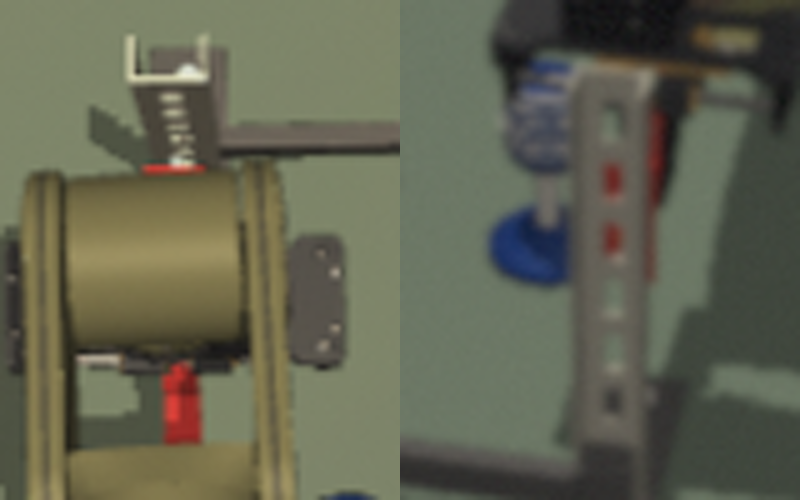

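Bare upright at top crop (170,75) and red plate directly in front of it (175,170). From behind, red shows through two slots at (613,180) and (613,238), central in them. Advancing to the claws, then pushing in slowly.

```bash
python3 -m crank '[[0.5,-0.6,0,0.2,0],[0.5,-0.6,0,0,0],[0.5,-0.4,0,0,0],[0.5,-0.3,0,0,0],[0.5,-0.2,0,0,0],[0.5,-0.2,0,0,0],[0.5,0,0,0,0]]'
python3 -m crank '[[0.5,-0.2,0,0,0],[0.5,-0.2,0,0,0],[0.5,0,0,0,0]]'
```

```text
time_s: 12.3
tcp_pos: [0.5283, 0.0933, 0.1556]
tool_rot: [[-0.999, -0.038, -0.0], [-0.038, 0.999, -0.0], [0.0, -0.0, -1.0]]
contact_force: [-0.0, 0.1, -2.9]
width: 0.12
finger_force: 30.0
time_s: 12.6
tcp_pos: [0.5316, 0.0935, 0.1555]
tool_rot: [[-0.999, -0.038, -0.002], [-0.038, 0.999, -0.0], [0.002, 0.0, -1.0]]
contact_force: [-3.3, -0.5, -2.0]
width: 0.127
finger_force: 30.0
```

```bash
python3 -m crank '[[0.5,-0.2,0,-0.1,0],[0.5,-0.1,0,0,0],[0.5,0,0,0,0]]'
python3 -m crank '[[0.5,-0.1,0,0,0],[0.5,-0.1,0,0,0],[0.5,0,0,0,0]]'
```

```text
time_s: 12.9
tcp_pos: [0.5337, 0.0935, 0.1558]
tool_rot: [[-0.999, -0.038, -0.004], [-0.038, 0.999, -0.0], [0.004, -0.0, -1.0]]
contact_force: [-6.3, 0.5, -2.6]
width: 0.124
finger_force: 30.0
time_s: 13.2
tcp_pos: [0.5345, 0.0937, 0.1553]
tool_rot: [[-0.999, -0.039, -0.007], [-0.039, 0.999, -0.0], [0.007, 0.0, -1.0]]
contact_force: [-10.4, -1.1, -1.2]
width: 0.126
finger_force: 30.0
```

```bash
python3 -m crank '[[0.5,0,0,0.2,0],[0.5,0,0,0.2,0],[0.5,0,0,0.2,0],[0.5,0,0,0.1,0],[0.5,0,0,0,0]]'
python3 -m crank '[[0.5,0,0,0.2,0],[0.5,0,0,0.1,0],[0.5,0,0,0,0]]'
```

```text
time_s: 13.7
tcp_pos: [0.5356, 0.0937, 0.1497]
tool_rot: [[-0.999, -0.039, -0.004], [-0.039, 0.999, -0.0], [0.004, 0.0, -1.0]]
contact_force: [-9.0, -0.4, 1.5]
width: 0.124
finger_force: 30.0
time_s: 14.0
tcp_pos: [0.5358, 0.0937, 0.1466]
tool_rot: [[-0.999, -0.038, -0.003], [-0.038, 0.999, -0.0], [0.003, 0.0, -1.0]]
contact_force: [-8.4, -0.4, 0.9]
width: 0.128
finger_force: 30.0
```

```bash
python3 -m crank '[[0.5,0,0,0.2,0],[0.5,0,0,0.1,0],[0.5,0,0,0,0]]'
python3 -m crank '[[0.5,0,0,0.2,0],[0.5,0,0,0.1,0],[0.5,0,0,0,0]]'
```

```text
time_s: 14.3
tcp_pos: [0.536, 0.0937, 0.1439]
tool_rot: [[-0.999, -0.038, -0.003], [-0.038, 0.999, -0.0], [0.003, 0.0, -1.0]]
contact_force: [-9.5, -0.7, 1.6]
width: 0.123
finger_force: 30.0
time_s: 14.6
tcp_pos: [0.5363, 0.0937, 0.1412]
tool_rot: [[-0.999, -0.039, -0.002], [-0.039, 0.999, -0.0], [0.002, 0.0, -1.0]]
contact_force: [-9.3, -0.2, 2.1]
width: 0.126
finger_force: 30.0
```

```bash
python3 - <<'E'
from h import *
w=snapshot("wrist"); c=snapshot("scene")
wi=cv2.resize(w["color"][40:240,240:400,::-1],(400,500),interpolation=cv2.INTER_CUBIC)
ci=cv2.resize(c["color"][165:245,310:374,::-1],(400,500),interpolation=cv2.INTER_CUBIC)
cv2.imwrite("pics/chk.png",np.hstack([wi,ci])); st=read_state(); print(st["tcp_pos"],st["contact_force"],st["torque"])
for z in (.154,.180,.194,.22,.234): print(z,pix(c,(.6151+.003,.0968,z)).round(1))
E
```

```text
[0.53630458 0.09371306 0.14117431] [-8.45050999 -0.8812946   2.57468097] [ 0.07612142  0.99093124 -0.03165392]
0.154 [336.4 222.1]
0.18 [336.4 214.9]
0.194 [336.4 211. ]
0.22 [336.4 203.5]
0.234 [336.4 199.4]
```

View pics/chk.png

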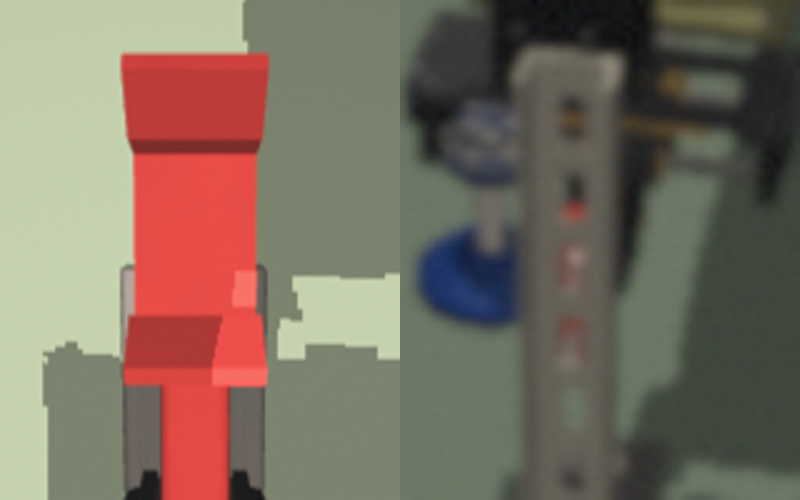

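The wrist crop shows the cup lips at (122–268, 55) and (124–267, 385), so the bracket has pitched about 9° in the grip, cup end down. Friction at the plate under the forward push held the claws at entry height. I'll pivot it back by raising, check the pitch numerically, and press down with less forward push.

```bash
cat >> h.py <<'E'
def pitch():
    w=snapshot("wrist"); im=w["color"].astype(int)
    red=(im[:,:,0]>110)&(im[:,:,1]<110)&(im[:,:,2]<110)
    out=[]
    runs=[(v,np.nonzero(red[v,270:370])[0]) for v in range(20,245)]
    wd={v:(x.min()+270,x.max()+270,len(x)) for v,x in runs if len(x)>20}
    v0=min(wd); vin=max(v for v in wd if wd[v][2]>45)
    P=[]
    for v,e in((v0,v0-.5),(vin,vin+.5)):
        vv=v+1 if v==v0 else v-1
        n=wd[vv][1]-wd[vv][0]+1; f=357.1*20/n; up=(w["cy"]-e)/357.1*f
        P.append(np.array([66.5+.9709*up-.2394*f,-170.1+.2394*up+.9709*f])); out.append((v,wd[vv]))
    # constrained: lip span 43.5 mm; use rows mainly
    d=P[0]-P[1]; st=read_state()
    print("lips",out,"outer",P[0].round(1),"inner",P[1].round(1),"pitch",np.degrees(np.arctan2(d[1],d[0])).round(1),"tcp",st["tcp_pos"].round(4),"F",st["contact_force"].round(1))
E
python3 -c "from h import *; pitch()"
python3 -m crank '[[0.5,0.1,0,-0.3,0],[0.5,0,0,-0.3,0],[0.5,0,0,-0.3,0],[0.5,0,0,-0.2,0],[0.5,0,0,-0.2,0],[0.5,0,0,0,0]]'
python3 -c "from h import *; pitch()"
```

```text
lips [(62, (np.int64(289), np.int64(347), 59)), (194, (np.int64(289), np.int64(345), 57))] outer [ 83.8 -41.2] inner [ 39.1 -47.8] pitch 8.5 tcp [0.5364 0.0937 0.1413] F [-7.9 -0.4  1.8]
time_s: 15.35
tcp_pos: [0.5356, 0.0935, 0.1531]
tool_rot: [[-0.999, -0.038, -0.001], [-0.038, 0.999, -0.0], [0.001, -0.0, -1.0]]
contact_force: [-3.3, -0.7, -7.4]
width: 0.122
finger_force: 30.0
lips [(62, (np.int64(288), np.int64(347), 60)), (196, (np.int64(289), np.int64(345), 57))] outer [ 83.5 -43.3] inner [ 38.4 -48. ] pitch 5.9 tcp [0.5356 0.0935 0.1531] F [-2.  -0.2 -7.4]
```

```bash
python3 -m crank '[[0.5,0,0,-0.2,0],[0.5,0,0,-0.2,0],[0.5,0,0,0,0]]'
python3 -c "from h import *; pitch()"
python3 -m crank '[[0.5,0,0,-0.2,0],[0.5,0,0,-0.1,0],[0.5,0,0,0,0]]'
python3 -c "from h import *; pitch()"
```

```text
time_s: 15.7
tcp_pos: [0.5355, 0.0935, 0.1575]
tool_rot: [[-0.999, -0.038, -0.002], [-0.038, 0.999, -0.0], [0.002, -0.0, -1.0]]
contact_force: [-5.3, -0.4, -7.9]
width: 0.128
finger_force: 30.0
lips [(63, (np.int64(287), np.int64(348), 62)), (200, (np.int64(289), np.int64(346), 58))] outer [ 82.6 -47.5] inner [ 37.5 -50.4] pitch 3.7 tcp [0.5356 0.0935 0.1574] F [-3.8  0.2 -8.1]
time_s: 16.05
tcp_pos: [0.5359, 0.0936, 0.1608]
tool_rot: [[-0.999, -0.038, -0.0], [-0.038, 0.999, -0.0], [0.0, 0.0, -1.0]]
contact_force: [-4.8, 1.2, -7.9]
width: 0.128
finger_force: 30.0
lips [(64, (np.int64(287), np.int64(349), 63)), (203, (np.int64(289), np.int64(346), 58))] outer [ 82.1 -49.5] inner [ 36.5 -50.7] pitch 1.5 tcp [0.5359 0.0936 0.1608] F [-4.5 -0.1 -6.6]
```

```bash
python3 - <<'E'
import h, numpy as np
s=dict(np.load("w3.npz")); h.snapshot=lambda n:s
h.pitch()
from scipy.optimize import least_squares
def rows(p,z0=-52.2):
    # p: xslip, pitch about pinch (0,-19)
    xs,th=p; r=[]
    for x in (76.3,32.8):
        a,b=x,z0+19; X=a*np.cos(th)-b*np.sin(th)+xs; Z=-19+b*np.cos(th)+a*np.sin(th)
        cx,cz=X-66.5,Z+170.1; f=-.2394*cx+.9709*cz; u=.9709*cx+.2394*cz; r.append(202.07-357.1*u/f)
    return np.array(r)
for nm,o in dict(w3=(80.5,216.5),bad=(61.5,194.5),c=(62.5,200.5),now=(63.5,203.5)).items():
    q=least_squares(lambda p:rows(p)-o,[0,0]); print(nm,q.x[0].round(2),np.degrees(q.x[1]).round(2))
E
```

```text
lips [(81, (np.int64(286), np.int64(348), 63)), (216, (np.int64(289), np.int64(345), 57))] outer [ 76.8 -50.8] inner [ 31.6 -49.7] pitch -1.4 tcp [0.5359 0.0936 0.1608] F [-4.5 -0.1 -6.6]
w3 2.2 -3.53
bad 4.68 3.73
c 6.48 -1.8
now 7.61 -4.71
```

```bash
python3 -m crank '[[0.5,-0.1,0,0.2,0],[0.5,0,0,0.1,0],[0.5,0,0,0,0]]'
python3 -c "from h import *; pitch()"
python3 -m crank '[[0.5,-0.1,0,0,0],[0.5,-0.1,0,0,0],[0.5,0,0,0,0]]'
python3 -c "from h import *; pitch()"
```

```text
time_s: 16.4
tcp_pos: [0.5386, 0.0937, 0.1597]
tool_rot: [[-0.999, -0.038, 0.004], [-0.038, 0.999, 0.0], [-0.004, 0.0, -1.0]]
contact_force: [-3.6, -0.2, -0.8]
width: 0.126
finger_force: 30.0
lips [(63, (np.int64(287), np.int64(349), 63)), (202, (np.int64(289), np.int64(346), 58))] outer [ 82.4 -49.4] inner [ 36.9 -50.6] pitch 1.5 tcp [0.5385 0.0937 0.1595] F [-5.8 -0.5  1.1]
time_s: 16.75
tcp_pos: [0.5394, 0.0938, 0.1582]
tool_rot: [[-0.999, -0.038, 0.001], [-0.038, 0.999, 0.0], [-0.001, 0.0, -1.0]]
contact_force: [-6.5, -0.3, 0.2]
width: 0.121
finger_force: 30.0
lips [(63, (np.int64(287), np.int64(349), 63)), (202, (np.int64(289), np.int64(346), 58))] outer [ 82.4 -49.4] inner [ 36.9 -50.6] pitch 1.5 tcp [0.5394 0.0938 0.1582] F [-6.  -1.2  1.1]
```

```bash
python3 -m crank '[[0.5,0,0,0.2,0],[0.5,0,0,0.1,0],[0.5,0,0,0,0]]'
python3 -c "from h import *; pitch()"
python3 -m crank '[[0.5,0,0,0.2,0],[0.5,0,0,0.1,0],[0.5,0,0,0,0]]'
python3 -c "from h import *; pitch()"
```

```text
time_s: 17.1
tcp_pos: [0.5392, 0.0938, 0.1548]
tool_rot: [[-0.999, -0.038, 0.0], [-0.038, 0.999, 0.0], [-0.0, 0.0, -1.0]]
contact_force: [-5.0, 0.2, -1.0]
width: 0.125
finger_force: 30.0
lips [(63, (np.int64(287), np.int64(349), 63)), (202, (np.int64(289), np.int64(346), 58))] outer [ 82.4 -49.4] inner [ 36.9 -50.6] pitch 1.5 tcp [0.5392 0.0938 0.1548] F [-4.6 -0.2 -1.5]
time_s: 17.45
tcp_pos: [0.5391, 0.0938, 0.1517]
tool_rot: [[-0.999, -0.038, 0.0], [-0.038, 0.999, 0.0], [-0.0, 0.0, -1.0]]
contact_force: [-5.0, -0.3, -1.3]
width: 0.122
finger_force: 30.0
lips [(63, (np.int64(287), np.int64(349), 63)), (202, (np.int64(289), np.int64(346), 58))] outer [ 82.4 -49.4] inner [ 36.9 -50.6] pitch 1.5 tcp [0.5391 0.0938 0.1517] F [-4.8 -0.4 -1.1]
```

```bash
python3 -m crank '[[0.5,0,0,0.2,0],[0.5,0,0,0.1,0],[0.5,0,0,0,0]]'
python3 -c "from h import *; pitch()"
python3 -m crank '[[0.5,0,0,0.2,0],[0.5,0,0,0.1,0],[0.5,0,0,0,0]]'
python3 -c "from h import *; pitch()"
```

```text
time_s: 17.8
tcp_pos: [0.5391, 0.0938, 0.1486]
tool_rot: [[-0.999, -0.038, -0.0], [-0.038, 0.999, 0.0], [0.0, 0.0, -1.0]]
contact_force: [-4.2, -0.5, -0.7]
width: 0.125
finger_force: 30.0
lips [(63, (np.int64(287), np.int64(349), 63)), (202, (np.int64(289), np.int64(346), 58))] outer [ 82.4 -49.4] inner [ 36.9 -50.6] pitch 1.5 tcp [0.5391 0.0938 0.1487] F [-5.4 -0.7 -1. ]
time_s: 18.15
tcp_pos: [0.5395, 0.0937, 0.1455]
tool_rot: [[-0.999, -0.038, 0.001], [-0.038, 0.999, 0.0], [-0.001, 0.0, -1.0]]
contact_force: [-1.6, -0.3, -2.8]
width: 0.121
finger_force: 30.0
lips [(64, (np.int64(287), np.int64(349), 63)), (203, (np.int64(289), np.int64(345), 57))] outer [ 82.1 -49.5] inner [ 36.  -48.6] pitch -1.2 tcp [0.5395 0.0937 0.1455] F [-0.6 -0.6 -3.1]
```

```bash
python3 -m crank '[[0.5,0,0,0.2,0],[0.5,0,0,0.1,0],[0.5,0,0,0,0]]'
python3 -c "from h import *; pitch()"
python3 -m crank '[[0.5,0,0,0.2,0],[0.5,0,0,0.1,0],[0.5,0,0,0,0]]'
python3 -c "from h import *; pitch()"
```

```text
time_s: 18.5
tcp_pos: [0.5395, 0.0937, 0.1432]
tool_rot: [[-0.999, -0.038, 0.001], [-0.038, 0.999, -0.0], [-0.001, -0.0, -1.0]]
contact_force: [-3.2, -0.5, 1.0]
width: 0.126
finger_force: 30.0
lips [(63, (np.int64(287), np.int64(349), 63)), (203, (np.int64(289), np.int64(345), 57))] outer [ 82.4 -49.4] inner [ 36.  -48.6] pitch -1.1 tcp [0.5395 0.0937 0.1432] F [-3.2 -0.2  0. ]
time_s: 18.85
tcp_pos: [0.5395, 0.0937, 0.142]
tool_rot: [[-0.999, -0.038, 0.001], [-0.038, 0.999, -0.0], [-0.001, -0.0, -1.0]]
contact_force: [-7.3, -1.6, 8.9]
width: 0.127
finger_force: 30.0
lips [(62, (np.int64(287), np.int64(349), 63)), (200, (np.int64(289), np.int64(346), 58))] outer [ 82.7 -49.4] inner [ 37.5 -50.4] pitch 1.4 tcp [0.5395 0.0937 0.1419] F [-7.6 -0.8  9.7]
```

```bash
python3 -m crank '[[0.5,0,0,0.2,0],[0.5,0,0,0.1,0],[0.5,0,0,0,0],[0.5,0.2,0,-0.3,0],[0.5,0.1,0,-0.2,0],[0.5,0,0,0,0]]'
python3 -c "from h import *; pitch()"
```

```text
time_s: 19.5
tcp_pos: [0.5391, 0.0937, 0.143]
tool_rot: [[-0.999, -0.038, 0.009], [-0.038, 0.999, 0.001], [-0.009, 0.0, -1.0]]
contact_force: [7.4, 0.9, -0.2]
width: 0.125
finger_force: 30.0
lips [(63, (np.int64(287), np.int64(349), 63)), (203, (np.int64(289), np.int64(346), 58))] outer [ 82.4 -49.4] inner [ 36.5 -50.7] pitch 1.5 tcp [0.5391 0.0937 0.143 ] F [ 6.4  0.4 -0.4]
```

```bash
python3 -m crank '[[0.5,-0.15,0,0,0],[0.5,0,0,-0.2,0],[0.5,0,0,-0.2,0],[0.5,0,0,0,0]]'
python3 -c "from h import *; pitch()"
```

```text
time_s: 19.95
tcp_pos: [0.5383, 0.0936, 0.1455]
tool_rot: [[-0.999, -0.038, 0.002], [-0.038, 0.999, 0.0], [-0.002, 0.0, -1.0]]
contact_force: [4.9, 0.3, -1.6]
width: 0.129
finger_force: 30.0
lips [(63, (np.int64(287), np.int64(349), 63)), (203, (np.int64(289), np.int64(346), 58))] outer [ 82.4 -49.4] inner [ 36.5 -50.7] pitch 1.5 tcp [0.5383 0.0936 0.1456] F [ 5.3  0.  -1.4]
```

```bash
python3 -m crank '[[0.5,-0.1,0,-0.2,0],[0.5,0,0,-0.2,0],[0.5,0,0,0,0]]'
python3 -c "from h import *; pitch()"
```

```text
time_s: 20.3
tcp_pos: [0.5377, 0.0936, 0.1485]
tool_rot: [[-0.999, -0.038, -0.002], [-0.038, 0.999, -0.0], [0.002, -0.0, -1.0]]
contact_force: [2.8, 0.8, -7.0]
width: 0.125
finger_force: 30.0
lips [(65, (np.int64(286), np.int64(349), 64)), (205, (np.int64(289), np.int64(346), 58))] outer [ 81.5 -51.5] inner [ 35.9 -50.8] pitch -0.8 tcp [0.5377 0.0936 0.1485] F [ 3.   0.8 -8. ]
```

```bash
python3 -m crank '[[0.5,-0.1,0,0.3,0],[0.5,-0.1,0,0.3,0],[0.5,0,0,0.2,0],[0.5,0,0,0.1,0],[0.5,0,0,0,0]]'
python3 -c "from h import *; pitch()"
```

```text
time_s: 20.85
tcp_pos: [0.5398, 0.0938, 0.1423]
tool_rot: [[-0.999, -0.038, -0.002], [-0.038, 0.999, -0.0], [0.002, -0.0, -1.0]]
contact_force: [-7.1, -0.5, 5.8]
width: 0.128
finger_force: 30.0
lips [(61, (np.int64(287), np.int64(349), 63)), (200, (np.int64(289), np.int64(345), 57))] outer [ 83.  -49.3] inner [ 37.  -48.3] pitch -1.2 tcp [0.5398 0.0938 0.1423] F [-7.8 -0.4  5.6]
```

```bash
python3 -m crank '[[0.5,0.2,0,0.1,0],[0.5,0,0,0.1,0],[0.5,0,0,0.1,0],[0.5,0,0,0,0],[0.5,0,0,-0.2,0],[4,0,0,0,0],[4,0,0,0,0],[4,0,0,0,0],[4,0,0,0,0]]'
python3 -c "from h import *; pitch()"
```

```text
time_s: 21.8
tcp_pos: [0.5384, 0.0937, 0.1392]
tool_rot: [[-0.999, -0.038, -0.001], [-0.038, 0.999, -0.0], [0.001, 0.0, -1.0]]
contact_force: [-0.8, -0.0, 0.8]
width: 0.389
finger_force: 0.0
lips [(64, (np.int64(285), np.int64(348), 64)), (207, (np.int64(289), np.int64(345), 57))] outer [ 81.8 -51.4] inner [ 34.7 -48.9] pitch -3.0 tcp [0.5384 0.0937 0.1393] F [-0.5 -0.  -0.1]
```

```bash
python3 -m crank '[[4,0,0,-2,0],[4,0,0,-3,0],[0,0,0,-0.5,0],[0,-1.1,0,0,0],[0,-1.1,0,0,0],[0,0,0,0,0],[0,0,0,0,0],[0,0,0,0.8,0],[0,0,0,0.5,0],[0,0,0,0,0]]'
python3 -m crank '[[0,0,0,0.5,0],[0,0,0,0.3,0],[0,0,0,0.2,0],[0,0,0,0,0]]'
```

```text
time_s: 22.85
tcp_pos: [0.5594, 0.0945, 0.1798]
tool_rot: [[-0.999, -0.038, -0.003], [-0.038, 0.999, -0.0], [0.003, -0.0, -1.0]]
contact_force: [0.4, 0.4, -0.4]
width: 0.004
finger_force: 0.0
time_s: 23.25
tcp_pos: [0.5607, 0.0945, 0.1724]
tool_rot: [[-0.999, -0.038, 0.0], [-0.038, 0.999, -0.0], [-0.0, -0.0, -1.0]]
contact_force: [-1.7, -0.2, 3.1]
width: 0.008
finger_force: 3.6
```

```bash
python3 -m crank '[[0,0,0,0.3,0],[0,0,0,0.2,0],[0,0,0,0,0]]'
python3 -m crank '[[0,0,0,0.3,0],[0,0,0,0.2,0],[0,0,0,0,0]]'
```

```text
time_s: 23.55
tcp_pos: [0.5612, 0.0946, 0.1711]
tool_rot: [[-0.999, -0.038, 0.002], [-0.038, 0.999, -0.0], [-0.002, -0.0, -1.0]]
contact_force: [-9.0, -0.9, 16.6]
width: 0.005
finger_force: 12.4
time_s: 23.85
tcp_pos: [0.5616, 0.0947, 0.1703]
tool_rot: [[-0.999, -0.039, 0.003], [-0.039, 0.999, -0.0], [-0.003, -0.0, -1.0]]
contact_force: [-17.3, -1.6, 32.0]
width: 0.005
finger_force: 22.2
```

Catch test: free lift of about 3 mm, then barred at −8 N. The final press met a stiff stop at arm-top height 0.170, so the bracket is home. Now the rail.

```bash
python3 -m crank '[[0,0.1,0,-0.6,0],[2,0,0,-3,0],[4,0,0,-5,0],[4,0,0,-5,0],[4,0,0,-3,0],[4,0,0,0,0]]'
python3 - <<'E'
from h import *
t=snapshot("top"); st=read_state(); print(st["tcp_pos"].round(4))
d=[d for d in cut_out("top","rail")][0]; m=d["region"]; ys,xs=np.nonzero(m)
P=np.array([ray(t,u,v,.018)[:2] for u,v in zip(xs,ys)],np.float32); r=cv2.minAreaRect(P*1000); print(d["conf"],r)
A=P-P.mean(0); w,V=np.linalg.eigh(A.T@A); print(P.mean(0),np.degrees(np.arctan2(V[1,1],V[0,1])))
E
```

```text
time_s: 24.45
tcp_pos: [0.5619, 0.0947, 0.3346]
tool_rot: [[-0.999, -0.038, 0.011], [-0.038, 0.999, 0.001], [-0.011, 0.0, -1.0]]
contact_force: [0.7, -0.5, 0.3]
width: 0.371
finger_force: 0.0
[0.5608 0.0946 0.3309]
0.89 ((519.9255981445312, 338.1788635253906), (333.976806640625, 22.378177642822266), 2.190894842147827)
[0.5190849 0.3366764] -178.48387
```

```bash
python3 -m crank '[[6,0.64,4.88,0,0],[6,0.64,4.88,0,0],[6,0.64,4.88,0,0],[6,0.64,4.88,0,0],[6,0.64,4.88,0.5,0],[6,0,0,2,0],[6,0,0,0,0],[6,0,0,0,0]]'
cat > r.py <<'E'
from h import *
s=snapshot("wrist"); st=read_state(); R=st["tool_rot"]
d=cut_out("wrist","rail")[0]; m=d["region"]; im=s["color"].astype(int)
rows=np.nonzero(m.any(1))[0]; print(d["conf"],"rows",rows.min(),rows.max())
L=[];Rr=[]
for v in range(rows.min()+5,min(rows.max(),238)-2,6):
    x=np.nonzero(m[v])[0]; L.append(ray(s,x.min()-.5,v,.018)); Rr.append(ray(s,x.max()+.5,v,.018))
L=np.array(L);Rr=np.array(Rr)
print("widths mm",(1000*np.linalg.norm(L-Rr,axis=1)).round(1))
for n,A in(("L",L),("R",Rr)):
    k=np.polyfit(A[:,0],A[:,1],1); print(n,"yaw",np.degrees(np.arctan(k[0])).round(2),"y at x=.52",np.polyval(k,.52).round(4))
v=rows.min(); x=np.nonzero(m[v+1])[0]; e=ray(s,x.mean(),v-.5,.018); print("near end",e.round(4))
print("tcp",st["tcp_pos"].round(4),"tool yaw",np.degrees(np.arctan2(-R[1,0],-R[0,0])).round(2))
E
python3 r.py
```

```text
time_s: 25.35
tcp_pos: [0.5175, 0.3364, 0.3]
tool_rot: [[-0.999, -0.038, -0.004], [-0.038, 0.999, -0.002], [0.004, -0.002, -1.0]]
contact_force: [0.6, -0.6, -0.4]
width: 0.63
finger_force: 0.0
0.81 rows 29 271
widths mm [18.7 17.6 16.5 16.6 16.6 16.7 17.9 16.8 16.9 15.7 15.8 15.8 17.1 17.2
 17.3 17.3 17.4 17.5 17.5 16.3 17.7 16.5 17.8 17.9 17.9 18.  18.1 15.6
 16.9 17.  17.1 18.5 17.2 16. ]
L yaw 1.4 y at x=.52 0.3337
R yaw 1.46 y at x=.52 0.3509
near end [0.3516 0.338  0.018 ]
tcp [0.5182 0.3362 0.3015] tool yaw 2.14
```

```bash
python3 -m crank '[[6,-0.32,0.6,4,0.7],[6,0,0,5,0],[6,0,0,5,0],[6,0,0,5,0],[6,0,0,4.5,0],[6,0,0,3,0],[6,0,0,1.8,0],[6,0,0,0.9,0],[6,0,0,0.5,0],[6,0,0,0,0],[6,0,0,0,0]]'
python3 -c "
from h import *
st=read_state();print(st['tcp_pos'].round(4),st['contact_force'].round(1))"
```

```text
time_s: 26.55
tcp_pos: [0.5225, 0.3437, 0.0074]
tool_rot: [[-1.0, -0.026, 0.002], [-0.026, 1.0, 0.001], [-0.003, 0.001, -1.0]]
contact_force: [0.6, -0.4, 0.4]
width: 0.627
finger_force: 0.0
[0.5225 0.3437 0.0074] [ 0.6 -0.4  0.4]
```

```bash
python3 -m crank '[[4,0,0,0.35,0],[1,0,0,0,0],[1,0,0,0,0],[1,0,0,0,0],[1,0,0,0,0],[1,0,0,0,0],[1,0,0,0,0],[1,0,0,0,0],[1,0,0,0,0],[1,0,0,0,0]]'
python3 -m crank '[[1,0,0,-0.5,0],[1,0,0,-2,0],[1,0,0,-4,0],[1,0,0,-5,0],[1,0,0,-5,0],[1,0,0,-5,0],[1,0,0,-4,0],[1,0,0,-1.5,0],[1,0,0,0,0]]'
```

```text
time_s: 27.55
tcp_pos: [0.5212, 0.3431, 0.0022]
tool_rot: [[-1.0, -0.026, -0.0], [-0.026, 1.0, -0.0], [0.0, -0.0, -1.0]]
contact_force: [-0.9, -1.9, 1.5]
width: 0.189
finger_force: 30.0
time_s: 28.45
tcp_pos: [0.5221, 0.3439, 0.2748]
tool_rot: [[-1.0, -0.026, 0.004], [-0.026, 1.0, 0.003], [-0.004, 0.002, -1.0]]
contact_force: [0.5, 0.2, -2.9]
width: 0.183
finger_force: 30.0
```

```bash
python3 -m crank '[[1,0,0,0,8.5],[1,0,0,0,8.5],[1,0,0,0,8.5],[1,0,0,0,8.5],[1,0,0,0,8.5],[1,0,0,0,8.5],[1,0,0,0,8.5],[1,0,0,0,8.5],[1,0,0,0,8.5],[1,0,0,0,8.5],[1,0,0,0,4.3],[1,0,0,0,0]]'
python3 -m crank '[[1,-4.75,-0.636,0,0],[1,-4.75,-0.636,0,0],[1,-4.75,-0.636,0,0],[1,-4.75,-0.636,0,0],[1,-4.75,-0.636,0,0],[1,-4.75,-0.636,0,0],[1,-4.75,-0.636,0,0],[1,-4.75,-0.636,0,0],[1,0,0,0,0],[1,0,0,0,0],[1,0,0,0,0]]'
python3 - <<'E'
from h import *
st=read_state(); R=st["tool_rot"]; print(st["tcp_pos"].round(4),"yaw",np.degrees(np.arctan2(R[1,0],R[0,0])).round(2),R.round(3).tolist())
w=snapshot("wrist"); c=snapshot("scene"); t=snapshot("top")
a=cv2.resize(w["color"][0:250,:,::-1],(800,312)); 
b=cv2.resize(c["color"][160:260,220:380,::-1],(400,250),interpolation=cv2.INTER_CUBIC); e=cv2.resize(t["color"][140:240,260:420,::-1],(400,250),interpolation=cv2.INTER_CUBIC)
cv2.imwrite("pics/rail1.png",np.vstack([a,np.hstack([b,e])]))
np.savez("w4.npz",**{k:w[k] for k in w})
E
```

```text
time_s: 29.65
tcp_pos: [0.5198, 0.3425, 0.2675]
tool_rot: [[-0.039, 0.999, -0.006], [0.999, 0.038, -0.003], [-0.003, -0.006, -1.0]]
contact_force: [-0.2, -0.8, -1.9]
width: 0.184
finger_force: 30.0
time_s: 30.75
tcp_pos: [0.4845, -0.0376, 0.2707]
tool_rot: [[-0.04, 0.999, -0.002], [0.999, 0.04, 0.001], [0.001, -0.002, -1.0]]
contact_force: [-0.5, 0.3, -1.9]
width: 0.185
finger_force: 30.0
[ 0.4845 -0.0376  0.2707] yaw 92.28 [[-0.04, 0.999, -0.002], [0.999, 0.04, 0.001], [0.001, -0.002, -1.0]]
```

View pics/rail1.png

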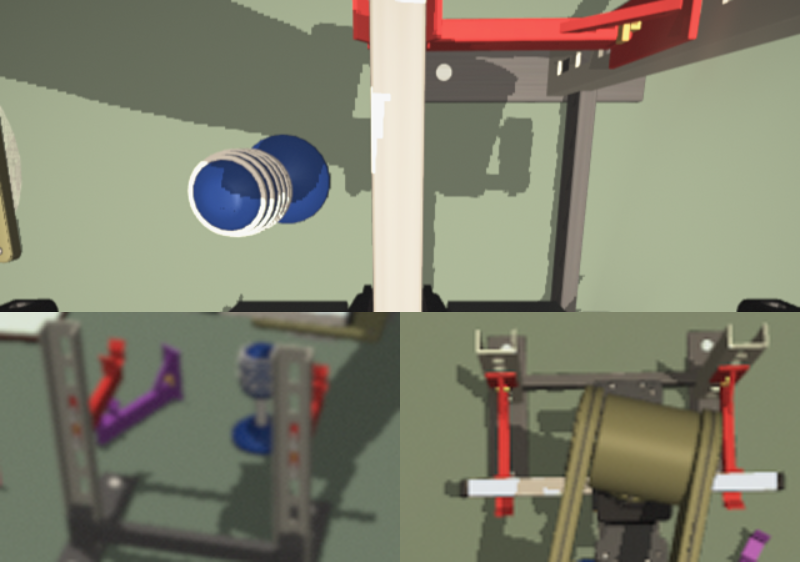

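The wrist view shows rail (371–425) centred over the new bracket's cup, lips (355–440, 40). The top view shows the rail across both arms with nearly equal overhangs, and the red bracket is flush on the bare upright (503,380). Lowering.

```bash
python3 -m crank '[[1,0,0,2.5,0],[1,0,0,2.5,0],[1,0,0,1.5,0],[1,0,0,0.8,0],[1,0,0,0.5,0],[1,0,0,0.3,0],[1,0,0,0,0],[1,0,0,0,0]]'
python3 -m crank '[[1,0,0,0.3,0],[1,0,0,0.3,0],[1,0,0,0.2,0],[1,0,0,0,0],[1,0,0,0,0]]'
```

```text
time_s: 31.7
tcp_pos: [0.4854, -0.0386, 0.1921]
tool_rot: [[-0.038, 0.999, 0.001], [0.999, 0.038, -0.0], [-0.0, 0.001, -1.0]]
contact_force: [-0.7, -0.1, -1.8]
width: 0.191
finger_force: 30.0
time_s: 32.2
tcp_pos: [0.4849, -0.0385, 0.183]
tool_rot: [[-0.038, 0.999, -0.0], [0.999, 0.038, 0.0], [0.0, -0.0, -1.0]]
contact_force: [-0.7, -0.3, -0.9]
width: 0.188
finger_force: 30.0
```

```bash
python3 -m crank '[[1,0,0,0.2,0],[1,0,0,0.2,0],[1,0,0,0,0],[1,0,0,0,0]]'
python3 -m crank '[[1,0,0,0.2,0],[1,0,0,0.1,0],[1,0,0,0,0],[1,0,0,0,0]]'
```

```text
time_s: 32.6
tcp_pos: [0.4848, -0.0385, 0.179]
tool_rot: [[-0.038, 0.999, -0.0], [0.999, 0.038, 0.0], [0.0, -0.0, -1.0]]
contact_force: [-0.2, 0.1, -3.3]
width: 0.186
finger_force: 30.0
time_s: 33.0
tcp_pos: [0.4849, -0.0384, 0.1761]
tool_rot: [[-0.038, 0.999, -0.0], [0.999, 0.038, 0.0], [0.0, -0.0, -1.0]]
contact_force: [0.5, 0.1, -1.0]
width: 0.191
finger_force: 30.0
```

```bash
python3 -m crank '[[1,0,0,0.1,0],[1,0,0,0.1,0],[1,0,0,0,0],[1,0,0,0,0]]'
```

```text
time_s: 33.4
tcp_pos: [0.4851, -0.0384, 0.1745]
tool_rot: [[-0.038, 0.999, 0.001], [0.999, 0.038, -0.0], [-0.0, 0.001, -1.0]]
contact_force: [-0.7, 1.1, -0.0]
width: 0.187
finger_force: 30.0
```

```bash
python3 -m crank '[[1,0,0,0.1,0],[1,0,0,0,0],[1,0,0,0,0]]'
python3 -m crank '[[2.1,0,0,0,0],[2.4,0,0,0,0],[3,0,0,0,0],[4,0,0,0,0],[4,0,0,0,0],[4,0,0,-0.5,0],[4,0,0,-2,0],[4,0,0,-4,0],[4,0,0,-5,0],[4,0,0,-5,0],[4,0,0,-3,0],[4,0,0,0,0]]'
python3 - <<'E'
from h import *
c=snapshot("scene"); t=snapshot("top"); w=snapshot("wrist")
for n in("rail","microphone","tin"):
  for cam,s in(("top",t),("scene",c)): print(n,cam,found(s,cam,n)[:2])
for cam,s in(("top",t),("wrist",w)):
  ds=cut_out(cam,"rail")
  for d in ds[:2]:
    ys,xs=np.nonzero(d["region"]); P=np.array([ray(s,u,v,.191)[:2] for u,v in zip(xs,ys)],np.float32); print(cam,d["conf"],cv2.minAreaRect(P*1000),P.min(0),P.max(0))
r=np.radians(2.2)
E
```

```text
time_s: 33.7
tcp_pos: [0.4852, -0.0384, 0.1735]
tool_rot: [[-0.038, 0.999, 0.001], [0.999, 0.038, 0.0], [0.0, 0.001, -1.0]]
contact_force: [0.2, 1.5, 1.4]
width: 0.187
finger_force: 30.0
time_s: 34.9
tcp_pos: [0.4867, -0.0388, 0.3753]
tool_rot: [[-0.038, 0.999, 0.011], [0.999, 0.038, -0.002], [-0.003, 0.011, -1.0]]
contact_force: [0.2, 0.3, 0.3]
width: 0.425
finger_force: 0.0
rail top [(0.56, array([0.4808, 0.0476, 0.1879]))]
rail scene []
microphone top [(0.75, array([0.616 , 0.0894, 0.25  ]))]
microphone scene [(0.66, array([ 0.3891, -0.008 ,  0.0252]))]
tin top [(0.96, array([ 0.5737, -0.5278,  0.0271]))]
tin scene [(0.89, array([ 0.5853, -0.5186,  0.0323]))]
top 0.64 ((482.37933349609375, -42.03790283203125), (20.81450843811035, 335.8938903808594), 2.277550458908081) [ 0.46695453 -0.20960875] [0.49795857 0.12591797]
wrist 0.6 ((484.729736328125, -41.01927185058594), (19.041080474853516, 334.6555480957031), 2.189624071121216) [ 0.47032985 -0.20824227] [0.49934253 0.12651116]
wrist 0.5 ((398.4466857910156, 0.7168693542480469), (80.57633972167969, 55.96126174926758), 14.210803985595703) [ 0.3591972  -0.03047231] [0.43841568 0.03150519]
```

```bash
python3 -m crank '[[4,0,0,0,0],[4,0,0,0,0],[4,0,0,0,0]]'; python3 -c "
from station import *
print(close_job())"
```

```text
time_s: 35.75
tcp_pos: [0.4849, -0.0384, 0.3682]
tool_rot: [[-0.038, 0.999, 0.0], [0.999, 0.038, 0.0], [0.0, 0.0, -1.0]]
contact_force: [0.4, 0.1, 0.4]
width: 0.419
finger_force: 0.0
the job is handed in; nothing more can be done
None
```

I handed the job in at 35.8 s: the red bracket is home on the bare upright, its catch stopped a lift test after about 3 mm, and the rail lies in both cups about 3 mm off centre, going by the forces and camera measurements, as I had no picture views left for the end state.

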